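# Hang the check plate on the load cell and press the record key

## Task

Check the load cell: take the steel plate out of its slotted holder and hang it by its hole on the load cell's peg, let go of it, and then press the wide round key on the sloping console fully down and let it come up again, with the plate still hanging. Do not lean on the key (25 N on it is too much), do not press the narrow square key, and leave the other things on the bench where they stand.

Things in the scene. Friction and masses are not known exactly. Their poses are not given: they have to be found in the camera images.
- stand: fixed load-cell stand: grey base 110 x 100 x 14, post and grey head behind, up to 194 high, their front face at x = +29 in its frame. Origin: centre of the base's underside; z up. A level steel peg, 8 dia, points along its -x with its axis 180 above the worktop. It ends in a slightly thicker head, 11 dia, 5 long, that keeps things from sliding off
- peg_tip (a point): free end of the peg, on its axis (stand frame x = -65, y = 0, z = 180)
- peg_root (a point): root of the peg on its axis, at the face of the stand's head (stand frame x = +29, z = 180); a collar 20 dia covers the last 6 mm of the peg here
- holder: fixed black slotted holder, 50 x 96 x 36. Origin: centre of its underside. Its slot runs along its y, 10.5 wide and 70 long, open at the top, floor 6 above the worktop; the two cheeks end 36 above the worktop
- plate: loose bare steel plate, 8 thick (its x), 64 wide (its y), 120 tall (its z), 0.2 to 0.42 kg, at first standing upright in the holder's slot, so its top edge is 126 above the worktop and 90 of it stands out. Origin: centre of its lower edge. Front and back are alike
- plate_hole (a point): centre of the plate's through hole, 24 dia, along plate x, 78 above its lower edge, 42 below its top edge. When hung, it lies 8 below the peg's axis
- plate_top (a point): middle of the plate's top edge
- console: fixed grey console, about 125 x 170, rear edge about 107 high. Origin: centre of its underside; z up. Its flat panel, 112 x 170, slopes by 35 degrees down to the robot: the panel's outward normal in the console frame is (-0.574, 0, 0.819). Panel centre 75 above the worktop
- wide_key: wide round key on the console's panel, left or right of its middle; axes as the console's. Origin: on the panel surface at the key's middle. A black guard collar, 48 inner and 58 outer dia, stands 14 off the panel; in it a flat round grey cap, 34 dia. How far the released cap stands off the panel differs each time and is not reported: 12 to 20, so it must be felt or seen
- wide_key_cap (a joint): how far the wide cap is pressed in along the panel's normal: 0 released, 0.008 m fully down. Its spring pushes back with 2 N at first and 8 N fully down; then it lands on a stiff rubber buffer (a further 8 N per mm, up to 3 mm), which the joint value leaves out. Over 25 N on the cap or its collar is too much
- narrow_key: narrow square key beside it (76 from middle to middle): square grey cap, 18 x 18, in a collar of 42 outer dia, 14 high. Must not be pressed. Origin on the panel surface at its middle
- narrow_key_cap (a joint): how far the narrow cap is pressed: 0 released, 0.008 m fully down
- lens_cell: black round lens cell, 50 dia x 21 high, lying on the worktop (bystander); origin at the centre of its underside
- tub: white screw tub with lid, 70 dia x 60 (bystander); origin at the centre of its underside
- beaker_tall: clear beaker, 74 dia x 90 (bystander); origin at the centre of its underside
- beaker_small: clear beaker, 58 dia x 62 (bystander); origin at the centre of its underside
- tape_roll: roll of tape, 52 dia x 19, lying flat (bystander); origin at the centre of its underside
Not all that is in view belongs to the job. Several things have the shape of the plate; the one meant has the colours described above.

How it is judged:
By the outcome, as a careful person would: the job done as asked, in the order asked, and still so for the second after the job is handed in, with the robot touching nothing.
It also fails if it takes over 54 s, if anything falls off the work surface, if the arm or the gripper's body presses on something with over 40 N, if the wrist force passes 120 N, or if a joint passes its speed limit or range.

## Robot

A 6-joint arm with a two-finger parallel gripper is mounted at the origin on a cart in front of the work surface, level with it; the furniture and walls round the work are solid. World frame = base frame: x ahead of the robot, y to its left, z up, the work surface at z = 0. Lengths are in m, angles in rad, forces in N, time in s.
With the tool pointing down it reaches from about 0.3 to 0.775 m from the base axis. Payload 14.6 kg.
Tool frame: the origin (TCP) lies midway between the tips of the shut fingers; the grasp point (between the pads) lies 19 mm behind it; z points along the fingers, y is the line along which they close (so a half turn about z gives the same grasp; the last joint's range is limited). The gripper opens to 85 mm and grips with 20 to 120 N. Pads are 22 mm wide; open, the fingers measure 114 mm over their backs; the gripper's body (76 mm by 85 mm) begins 54 mm behind the grasp point. The pads swing forward as they close: fully open they stand 13 mm farther back than shut.
Start: joints at [-1.376, 0.3, 1.521, -0, 1.321, -0.067], TCP at [0.142, -0.531, 0.202] pointing down, gripper open.
Joint ranges: [-3.03, 3.03], [-0.79, 2.21], [0.23, 2.52], [-1.04, 4.18], [0, 3.07], [-2.55, 2.55]. Speed limits (rad/s): [2.22, 2.22, 2.57, 3.14, 3.14, 3.14].

## Interface

Orientations are given as a unit quaternion [x, y, z, w].
In Python, from bench import telemetry, eyes, order gives the robot as it stands.
- The arm moves only by the tool jog_arm, never from a script. Its argument "targets" is a list that holds one entry, the list of rows, each a list of 7 numbers: the turn, a rotation vector about the tool's x, y, z in rad, then the shift along the tool's x, y, z in cm, then the closure, from 0 (fully open) to 1 (shut). A call has 1 to 10 rows; each row shifts and turns the commanded pose from where the row before left it, along the tool's axes as they then stand; what a row does not reach is not made up. A row lasts 1/12 s, in which the tool goes at most 41.7 mm and 7.16 degrees, less where a joint would pass 70% of its speed; a pose out of reach is approached as far as the arm can. A call is refused whole if a number of a shift passes 4.17 or a number of a turn 0.125, either way. A call with a gripper value outside its range is refused whole. The fingers move at their own pace and stop on an object; the grip force is fixed at half the most. Time passes only in rows, so rows that do not move let the fingers close. It gives the time, the measured TCP pose, the force, the opening and the grip force at its end, in the units of the state.
- telemetry.get_obs(): the state, without advancing time (a new reading comes with each control period).
- eyes.camera(name): name is "scene" or "top" or "wrist"; returns a dict with "image" (400x640x3 uint8, red, green, blue), "mtx" (3x3 intrinsics, pixels), "k1" (the pictures are not rectified: a ray, as slopes to the right and down, at radius r is drawn at 1 + k1 r^2 times it, then the intrinsics apply), "world_from_camera" (4x4, takes a point from camera to world coordinates); the wrist camera has in their place "tool_from_camera" (4x4, takes a point from camera to tool coordinates, whose origin is the TCP and whose axes are the flange's). Camera axes: x right, y up, looking along -z (the intrinsics and any distortion apply to the point x, -y, -z); pixel columns grow to the right and rows downward; lengths in m; the calibration is good to about 2 mm. A picture is of the moment at which its call begins: read the wrist's pose just before it. There is no depth.
- order.close_job(): hands the job in; it is judged then, once.
The state is a dict: "t": time; "joint_positions": joint angles; "qvel": joint speeds; "tau": joint torques, N m; "position": TCP position; "ee_rot": TCP orientation; "wrist_force": force on the tool from outside, world axes, zero at the start; "torque": the same for the moment, N m; "finger_gap": opening from 0.0 (shut) to 1.0 (fully open); "finger_force": force on a finger pad.
Only numpy, scipy, OpenCV 4.12 (cv2) and the standard library are available. Lean on these libraries where they do the work, as an engineer would, in place of code of your own. Each camera call takes 0.05 s, during which the arm holds its last target. There are 200 camera calls.

## Working session

There is one attempt and no reset: what is moved stays moved. The work goes in short steps, Python scripts to look and compute and a tool call to move; the robot and the scene stay as the last step left them, time stands still between calls to the robot, and variables do not carry over. Pictures are saved under pics/ and viewed, at most 10 in all, crops included, and the job is handed in when it is done.

Besides the shell and the picture viewer there is one more tool, called after "Call:" as a command line: name --argument value ..., lists and objects as JSON in quotes. jog_arm: Moves the arm, as the interface text tells. Its arguments: {"type":"object","properties":{"targets":{"type":"array"}},"required":["targets"]}

```bash
mkdir -p pics; ls
python3 - <<'E'
from bench import telemetry, eyes
import cv2
print(telemetry.get_obs())
for n in ("scene","top"):
    c=eyes.camera(n); cv2.imwrite(f"pics/{n}0.png",cv2.cvtColor(c["image"],cv2.COLOR_RGB2BGR)); print(n,c["mtx"],c["k1"],c["world_from_camera"])
print(eyes.camera("wrist")["tool_from_camera"])
E
```

```text
pics
{'t': 0.0, 'joint_positions': array([-1.37561111e+00,  3.00491457e-01,  1.52161596e+00, -5.97118760e-06,
        1.32069401e+00, -6.66073645e-02]), 'qvel': array([-8.32452084e-05,  5.38460494e-04,  3.30151899e-04,  6.92651216e-04,
       -5.31112407e-04, -1.77058122e-04]), 'tau': array([-3.79502317e-04, -5.43499517e+01, -3.61796951e+01, -2.50810410e-05,
        3.90253466e-03,  4.61122511e-06]), 'position': array([ 0.14228401, -0.53098639,  0.20149542]), 'ee_rot': array([ 9.91445028e-01,  1.30523528e-01, -4.17148458e-05, -6.02951594e-04]), 'wrist_force': array([ 0.14954595, -0.29226778, -0.10431889]), 'torque': array([-0.01700263, -0.04013019, -0.0048626 ]), 'finger_force': 0.0, 'finger_gap': 0.9997034938147161}
scene [[492.0561031    0.         315.32501806]
 [  0.         492.0561031  192.90345664]
 [  0.           0.           1.        ]] -0.14148161389097197 [[ 0.75402069  0.50288611 -0.42256166 -0.01202656]
 [-0.6565719   0.5582945  -0.50716919 -1.03864335]
 [-0.01913449  0.65985817  0.7511465   1.21644161]
 [ 0.          0.          0.          1.        ]]
top [[517.77620613   0.         316.93405519]
 [  0.         517.77620613 204.70971543]
 [  0.           0.           1.        ]] -0.03430637590828157 [[-0.03040716  0.99061026 -0.13329184  0.44490192]
 [-0.99946874 -0.02856828  0.01568718 -0.29574001]
 [ 0.01173196  0.13369803  0.99095267  1.30849455]
 [ 0.          0.          0.          1.        ]]
[[ 3.26608216e-04  9.56276805e-01  2.92462931e-01  7.47231221e-02]
 [ 9.99999305e-01  1.90089749e-05 -1.17890438e-03  3.64199592e-04]
 [-1.13291834e-03  2.92463113e-01 -9.56276134e-01 -1.70873128e-01]
 [ 0.00000000e+00  0.00000000e+00  0.00000000e+00  1.00000000e+00]]
```

View pics/scene0.png

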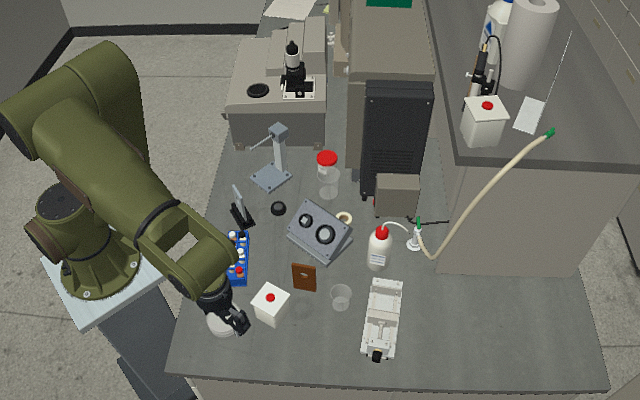

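View pics/top0.png

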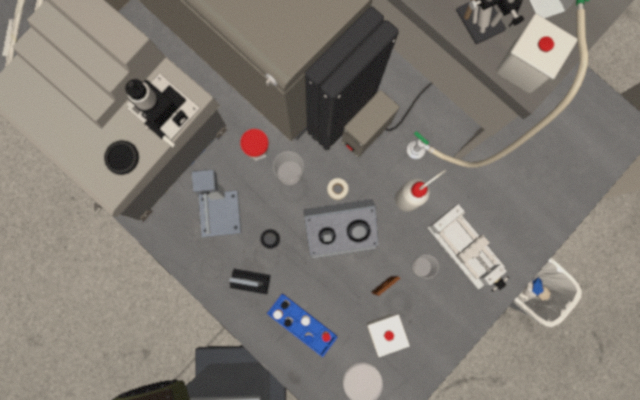

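The scene view shows the holder with a grey plate at about (240,212), the stand at (272,165) with its peg pointing left to (250,149), and the console at (320,230). In it the wide key is on the right at (325,235). There is a brown plate at (304,277). In the top view the holder is at (250,281), the stand at (218,213), the console at (342,232) and the brown plate at (386,285). The two plate-shaped candidates are the grey one in the black holder and the brown one standing free. The grey one fits "bare steel, in the slotted holder", and I'll confirm it with a crop.

```bash
cat > h.py <<'E'
import numpy as np, cv2
from scipy.spatial.transform import Rotation as R
from bench import telemetry, eyes, order
F=np.diag([1,-1,-1.])
def cam(n):
    o=telemetry.get_obs(); c=eyes.camera(n); 
    if n=="wrist":
        T=np.eye(4); T[:3,:3]=R.from_quat(o["ee_rot"]).as_matrix(); T[:3,3]=o["position"]
        c["world_from_camera"]=T@c["tool_from_camera"]
    return c
def dist(c): return np.array([c["k1"],0,0,0,0.])
def proj(c,P):
    W=c["world_from_camera"]; P=np.atleast_2d(P).astype(float)
    q=(P-W[:3,3])@W[:3,:3]@F
    return cv2.projectPoints(q,np.zeros(3),np.zeros(3),c["mtx"],dist(c))[0][:,0]
def ray(c,px):
    W=c["world_from_camera"]; u=cv2.undistortPoints(np.array([[px]],float),c["mtx"],dist(c))[0,0]
    return W[:3,3], W[:3,:3]@F@np.r_[u,1]
def atz(c,px,z):
    o,d=ray(c,px); return o+d*(z-o[2])/d[2]
def tri(*cp):
    A=0;b=0
    for c,px in cp:
        o,d=ray(c,px); d=d/np.linalg.norm(d); M=np.eye(3)-np.outer(d,d); A=A+M; b=b+M@o
    return np.linalg.solve(A,b)
def crop(c,x0,y0,x1,y1,k,name):
    im=cv2.cvtColor(c["image"],cv2.COLOR_RGB2BGR)[y0:y1,x0:x1]
    im=cv2.resize(im,None,fx=k,fy=k,interpolation=cv2.INTER_CUBIC)
    cv2.imwrite(name,im); return im
E
python3 - <<'E'
from h import *
a=crop(cam("scene"),215,110,365,270,5,"pics/s1.png"); 
b=crop(cam("top"),180,160,390,310,3,"pics/t1.png")
c=np.zeros((600,800,3),np.uint8)
a=cv2.resize(a,(375*1,400)); 
# scene left(4x of part) 
s=cam("scene"); t=cam("top")
A=crop(s,220,115,360,265,4,"pics/s1.png"); B=crop(t,185,160,385,310,4,"pics/t1.png"); print(A.shape,B.shape)
E
```

```text
(600, 560, 3) (600, 800, 3)
```

View pics/s1.png

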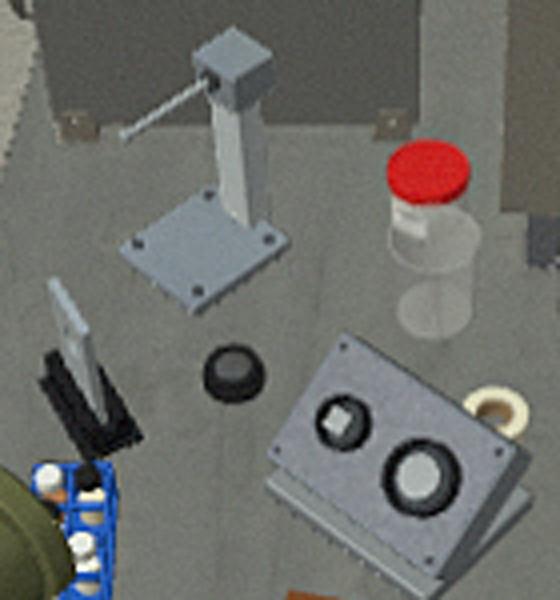

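View pics/t1.png

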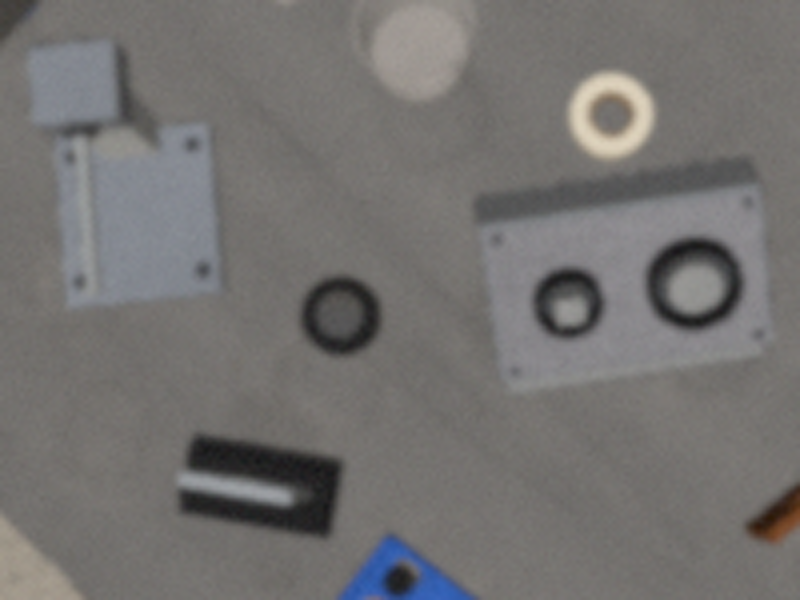

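The crops confirm it: the bare grey plate stands in the black holder (scene crop (75,340)). The peg tip is at (124,136) in the scene crop and (90,292) in the top crop. The wide round cap is at (420,475) in the scene crop and (693,285) in the top crop, which is the robot's right-hand key. Next I fit the poses.

```bash
cat > fit.py <<'E'
from h import *
from scipy.optimize import least_squares
s,t=cam("scene"),cam("top")
S=lambda x,y:np.array([220+x/4,115+y/4]); T=lambda x,y:np.array([185+x/4,160+y/4])
def fit(name,pts,x0):
    def W(p,P): c,si=np.cos(p[2]),np.sin(p[2]); return np.c_[p[0]+P[:,0]*c-P[:,1]*si,p[1]+P[:,0]*si+P[:,1]*c,P[:,2]]
    cs=[q[0] for q in pts]; px=np.array([q[1] for q in pts]); P=np.array([q[2] for q in pts])/1000.
    def f(p):
        w=W(p,P); return np.array([proj(s if c=="s" else t,w[i])[0]-px[i] for i,c in enumerate(cs)]).ravel()
    r=least_squares(f,x0,loss="soft_l1"); print(name,r.x.round(4),np.degrees(r.x[2]).round(2),"res",f(r.x).reshape(-1,2).round(1).tolist()); return r.x
if __name__=="__main__":
    print("tip",tri((s,S(124,136)),(t,T(90,292))))
    t0=atz(t,T(140,215),.014); 
    fit("stand",[("t",T(57,140),(55,50,14)),("t",T(212,125),(55,-50,14)),("t",T(222,292),(-55,-50,14)),("t",T(68,305),(-55,50,14)),
      ("s",S(120,247),(-55,50,14)),("s",S(195,307),(-55,-50,14)),("s",S(290,240),(55,-50,14)),("s",S(124,136),(-65,0,180)),("t",T(90,292),(-65,0,180)),("t",T(82,132),(29,0,180))],[*t0[:2],0])
    t0=atz(t,T(260,486),.036)
    fit("holder",[("t",T(195,437),(25,48,36)),("t",T(342,462),(25,-48,36)),("t",T(330,535),(-25,-48,36)),("t",T(180,513),(-25,48,36))],[*t0[:2],0])
    print("plate top ends",atz(t,T(178,480),.126),atz(t,T(293,496),.126), tri((s,S(55,282)),(t,T(178,480))))
    t0=atz(t,T(630,285),.075)
    n=np.array([-.574,0,.819]);u=np.array([.819,0,.574])
    C=np.array([0,0,75.]); e=lambda a,b,h=0: tuple(C+u*a+n*h+np.array([0,b,0]))
    fit("console",[("t",T(475,222),e(56,85)),("t",T(752,183),e(56,-85)),("s",S(345,333),e(56,85)),("s",S(525,450),e(56,-85)),("s",S(268,460),e(-56,85)),("s",S(440,580),e(-56,-85)),("t",T(772,345),e(-56,-85)),("t",T(508,388),e(-56,85))],[*t0[:2],0])
    print("wide",tri((s,S(421,477)),(t,T(694,283))),"narrow",tri((s,S(344,422)),(t,T(569,302))))
E
python3 fit.py
```

```text
tip [ 0.54115998 -0.07341455  0.18180607]
stand [ 0.6042 -0.0706  0.0526] 3.02 res [[-0.7, -1.6], [-0.0, -1.0], [0.2, 0.5], [-1.2, 0.5], [-0.6, 0.1], [-0.2, 0.8], [0.9, 0.2], [-0.3, 0.8], [0.5, 0.9], [0.1, -1.5]]
holder [ 0.4319 -0.1486 -0.1946] -11.15 res [[-0.8, -1.0], [1.2, -0.7], [0.6, 1.5], [-0.9, 0.5]]
plate top ends [ 0.43806115 -0.11173603  0.126     ] [ 0.42721856 -0.17651588  0.126     ] [ 0.43885544 -0.11167357  0.12234488]
console [ 0.5449 -0.3751  0.1316] 7.54 res [[0.7, 1.2], [3.1, -0.6], [-0.3, -0.7], [-0.7, -0.4], [-0.9, -0.7], [-0.5, 0.4], [1.4, -0.9], [-1.2, -0.4]]
wide [ 0.54385444 -0.41150495  0.08343298] narrow [ 0.53484351 -0.33699152  0.0839286 ]
```

Call:
jog_arm --targets '[[[0,0,-0.114,0,0,0,0],[0,0,-0.114,0,0,0,0],[0,0,-0.114,0,0,0,0],[0,0,-0.114,0,0,0,0],[0,0,-0.114,0,0,0,0],[0,0,-0.114,0,0,0,0],[0,0,-0.114,0,0,0,0],[0,0,-0.114,0,0,0,0],[0,0,-0.114,0,0,0,0],[0,0,-0.114,0,0,0,0]]]'

```text
t: 1.28
position: [0.1423, -0.5312, 0.2021]
ee_rot: [0.762, 0.647, 0.0, -0.0]
wrist_force: [-0.1, -0.3, 0.9]
finger_gap: 1.003
finger_force: 0.0
```

```bash
cat >> h.py <<'E'
def go(P,Rt=None):
    "shift (cm, present tool axes) to P and turn (rotvec, tool) to Rt"
    o=telemetry.get_obs(); Rn=R.from_quat(o["ee_rot"])
    print("t",round(o["t"],2),"pos",o["position"].round(4),"shift cm",(Rn.inv().apply(np.array(P)-o["position"])*100).round(2),"y ang",np.degrees(np.arctan2(*Rn.as_matrix()[[1,0],1])).round(2),"z",Rn.as_matrix()[:,2].round(4),
     "F",o["wrist_force"].round(2),"j",o["joint_positions"].round(2))
    if Rt is not None: print("turn",(Rn.inv()*Rt).as_rotvec().round(4))
def down(yaw): # tool down, tool y at world angle yaw (deg)
    a=np.radians(yaw); y=np.array([np.cos(a),np.sin(a),0]); z=np.array([0,0,-1.]); return R.from_matrix(np.c_[np.cross(y,z),y,z])
E
python3 -c "
from h import *
go([.4326,-.1441,.2],down(-10.3))"
```

```text
t 1.28 pos [ 0.1423 -0.5312  0.2021] shift cm [42.92 22.34  0.21] y ang -9.36 z [-0.  0. -1.] F [-0.08 -0.26  0.88] j [-1.38  0.3   1.52  0.    1.32 -1.21]
turn [-0.     -0.      0.0164]
```

Call:
jog_arm --targets '[[[0,0,0.008,2.86,1.49,0,0],[0,0,0.008,2.86,1.49,0,0],[0,0,0,2.86,1.49,0,0],[0,0,0,2.86,1.49,0,0],[0,0,0,2.86,1.49,0,0],[0,0,0,2.86,1.49,0,0],[0,0,0,2.86,1.49,0,0],[0,0,0,2.86,1.49,0,0],[0,0,0,2.86,1.49,0,0],[0,0,0,2.86,1.49,0,0]]]'

```text
t: 2.12
position: [0.3415, -0.2757, 0.2023]
ee_rot: [0.769, 0.639, -0.0, 0.0]
wrist_force: [-0.2, -0.7, -0.3]
finger_gap: 0.998
finger_force: 0.0
```

Call:
jog_arm --targets '[[[0,0,0,2.86,1.49,0,0],[0,0,0,2.86,1.49,0,0],[0,0,0,2.86,1.49,0,0],[0,0,0,2.86,1.49,0,0],[0,0,0,2.86,1.49,0,0],[0,0,0,0,0,0,0],[0,0,0,0,0,0,0]]]'

```text
t: 2.7
position: [0.4408, -0.1492, 0.202]
ee_rot: [0.769, 0.64, -0.0, -0.0]
wrist_force: [0.4, -0.9, 0.3]
finger_gap: 0.998
finger_force: 0.0
```

Run:
```python
from h import *
go([.4326,-.1441,.2],down(-10.3))
w=cam("wrist"); im=crop(w,0,0,640,400,1.25,"pics/w2.png")
np.savez("pics/w2.npz",**{k:v for k,v in w.items()})
print(proj(w,[[.4381,-.1117,.126],[.4272,-.1765,.126],[.4319,-.1486,.036]])*1.25)
```

```text
t 2.7 pos [ 0.4408 -0.1492  0.202 ] shift cm [ 0.35 -0.9   0.2 ] y ang -10.45 z [-2.e-04  1.e-04 -1.e+00] F [ 0.45 -0.89  0.26] j [-0.41  0.11  1.75 -0.    1.28 -0.22]
turn [-0.0002 -0.     -0.0025]
[[382.91601389 188.09547684]
 [385.69566509 290.72666461]
 [388.19937154 216.59309431]]
```

View pics/w2.png

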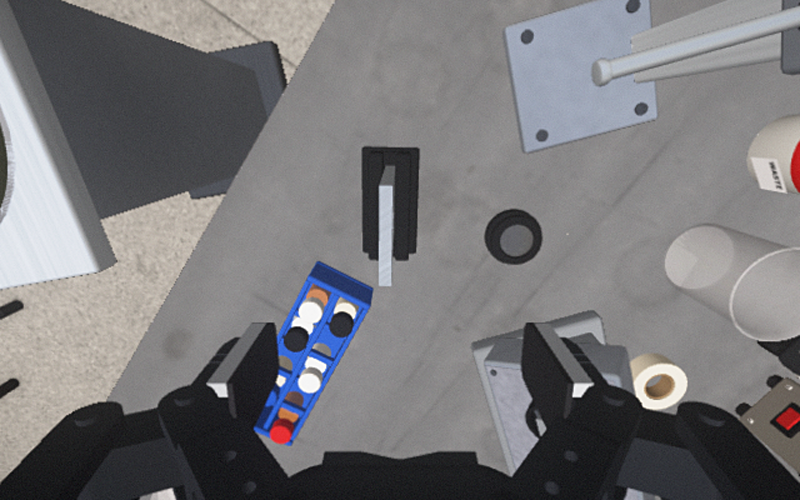

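The wrist view shows the plate's top edge running from (386,185) to (385.5,285), the holder around (390,205), and the peg head at (600,72).

Run:
```python
from h import *
w=dict(np.load("pics/w2.npz")); w["k1"]=float(w["k1"])
a=atz(w,np.array([386.8,184.5])/1.25,.126); b=atz(w,np.array([385.3,286])/1.25,.126)
print(a,b,np.linalg.norm(a-b),np.degrees(np.arctan2(a[1]-b[1],a[0]-b[0]))-90,(a+b)/2)
print("tip",atz(w,np.array([600,72])/1.25,.18))
m=(a+b)/2; go([m[0],m[1],.100],down(np.degrees(np.arctan2(a[1]-b[1],a[0]-b[0]))-90))
```

```text
[ 0.44076946 -0.11002803  0.126     ] [ 0.4275709  -0.17326366  0.126     ] 0.06459835625860334 -11.789533798538926 [ 0.43417018 -0.14164584  0.126     ]
tip [ 0.54200741 -0.07233061  0.18      ]
t 2.75 pos [ 0.4403 -0.1501  0.202 ] shift cm [ 0.72 -0.75 10.2 ] y ang -10.53 z [-3.e-04 -0.e+00 -1.e+00] F [-0.14  0.1  -1.13] j [-0.41  0.11  1.75 -0.    1.28 -0.22]
turn [-0.0003  0.0001  0.022 ]
```

Call:
jog_arm --targets '[[[0,0,0.022,0.72,-0.75,0,0],[0,0,0,0,0,2.0,0],[0,0,0,0,0,2.2,0],[0,0,0,0,0,2.0,0],[0,0,0,0,0,2.0,0],[0,0,0,0,0,1.0,0],[0,0,0,0,0,1.0,0],[0,0,0,0,0,0,0],[0,0,0,0,0,0,0],[0,0,0,0,0,0,0]]]'

```text
t: 3.58
position: [0.4347, -0.1421, 0.101]
ee_rot: [0.776, 0.63, 0.0, 0.001]
wrist_force: [-0.2, -0.6, -0.6]
finger_gap: 0.997
finger_force: 0.0
```

Call:
jog_arm --targets '[[[0,0,0,0,0,0,1],[0,0,0,0,0,0,1],[0,0,0,0,0,0,1],[0,0,0,0,0,0,1],[0,0,0,0,0,0,1],[0,0,0,0,0,0,1],[0,0,0,0,0,0,1],[0,0,0,0,0,0,1],[0,0,0,0,0,0,1],[0,0,0,0,0,0,1]]]'

```text
t: 4.42
position: [0.4343, -0.1417, 0.1001]
ee_rot: [0.776, 0.63, 0.0, -0.0]
wrist_force: [-0.5, 0.1, -1.2]
finger_gap: -0.005
finger_force: 0.0
```

```bash
python3 -c "
from h import *
go([.4342,-.1416,.1],down(-11.8)); print(telemetry.get_obs()['finger_gap'],telemetry.get_obs()['finger_force'])"
```

```text
t 4.42 pos [ 0.4343 -0.1417  0.1001] shift cm [ 0.01 -0.01  0.01] y ang -11.86 z [-0.  0. -1.] F [-0.45  0.14 -1.16] j [-0.4   0.21  1.89  0.    1.04 -0.19]
turn [-0.    -0.    -0.001]
-0.0049768444516507665 0.0
```

The fingers shut on nothing, so I look.

Run:
```python
from h import *
w=cam("wrist"); a=crop(w,160,80,480,400,1.875,"pics/w3.png")
np.savez("pics/w3.npz",**w)
b=crop(cam("scene"),215,170,315,270,5,"pics/x.png")
cv2.imwrite("pics/w3.png",np.hstack([a[:400,:400] if 0 else cv2.resize(a,(400,400)),cv2.resize(b,(400,400))]))
```

```text
(no output)
```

View pics/w3.png

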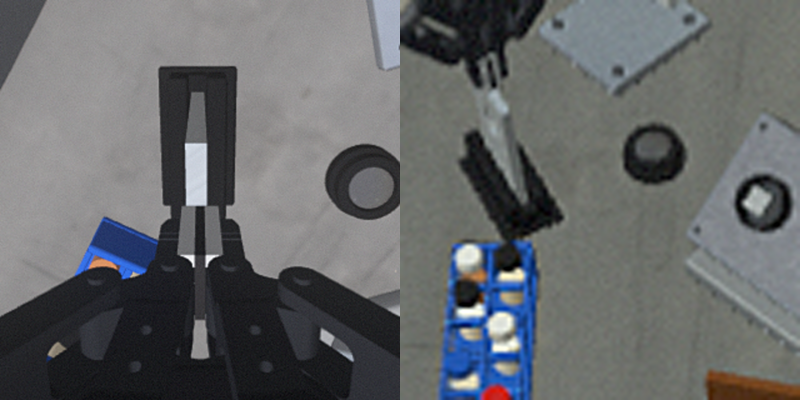

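The plate appears to be between the fingers: its free end shows at (195,142–205) and the fingers begin at (200,207). That contradicts the zero gap reading. I test with a 2 cm lift, which keeps the plate in the slot, and read the wrist force.

Call:
jog_arm --targets '[[[0,0,0,0,0,-0.5,1],[0,0,0,0,0,-0.5,1],[0,0,0,0,0,-0.5,1],[0,0,0,0,0,-0.5,1],[0,0,0,0,0,0,1],[0,0,0,0,0,0,1],[0,0,0,0,0,0,1]]]'

```text
t: 5.1
position: [0.4342, -0.1417, 0.12]
ee_rot: [0.776, 0.63, -0.0, -0.0]
wrist_force: [-0.5, 0.1, -0.1]
finger_gap: 0.006
finger_force: 0.0
```

Run:
```python
from h import *
go([.4342,-.1416,.1],down(-11.8)); o=telemetry.get_obs(); print(o['finger_gap'],o['finger_force'],o['torque'])
w=cam("wrist"); a=crop(w,220,120,420,320,1,"pics/x.png")
w3=dict(np.load("pics/w3.npz")); b=crop(w3,220,120,420,320,1,"pics/x.png")
cv2.imwrite("pics/w4.png",np.hstack([cv2.resize(b,(400,400)),cv2.resize(a,(400,400),interpolation=cv2.INTER_CUBIC)]))
```

```text
t 5.1 pos [ 0.4342 -0.1417  0.12  ] shift cm [ 0.01 -0.    2.  ] y ang -11.86 z [-0.  0. -1.] F [-0.54  0.05 -0.12] j [-0.4   0.19  1.87  0.    1.09 -0.19]
turn [-0.0001 -0.     -0.0011]
0.00627258120975511 0.0 [-0.01634472 -0.00680852  0.046253  ]
```

View pics/w4.png

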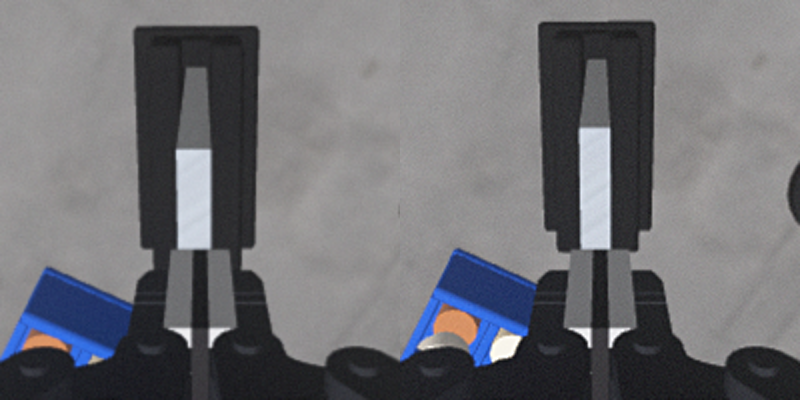

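Run:
```python
from h import *
w3=dict(np.load("pics/w3.npz")); w3["k1"]=float(w3["k1"]); w=cam("wrist")
print(w["mtx"][0,0])
y=np.array([np.sin(np.radians(11.8)),np.cos(np.radians(11.8)),0]); x=np.array([y[1],-y[0],0]); m=np.array([.4342,-.1416,0])
for c,n in ((w3,"w3"),(w,"w4")):
    print(n,"TCP",(proj(c,(c["world_from_camera"]@np.linalg.inv(c["tool_from_camera"]))[:3,3])-[220,120])*2)
    for z in (.126,.11,.09,.08): 
        P=m+[0,0,z]; print(z,((proj(c,[P+.032*y-.004*x,P+.032*y+.004*x,P-.032*y])-[220,120])*2).round(0).tolist())
```

```text
333.16832973068676
w3 TCP [[197.99325032 233.93933955]]
0.126 [[180.0, 149.0], [215.0, 149.0], [198.0, 391.0]]
0.11 [[181.0, 131.0], [213.0, 131.0], [198.0, 355.0]]
0.09 [[183.0, 113.0], [212.0, 113.0], [198.0, 317.0]]
0.08 [[184.0, 105.0], [211.0, 105.0], [198.0, 301.0]]
w4 TCP [[197.99238269 233.93905754]]
0.126 [[182.0, 127.0], [214.0, 127.0], [198.0, 347.0]]
0.11 [[184.0, 113.0], [212.0, 113.0], [198.0, 317.0]]
0.09 [[185.0, 98.0], [211.0, 98.0], [198.0, 286.0]]
0.08 [[186.0, 92.0], [210.0, 92.0], [198.0, 272.0]]
```

Run:
```python
from h import *
w=cam("wrist"); a=crop(w,260,220,380,340,5,"pics/w5.png")
W=w["world_from_camera"]@np.linalg.inv(w["tool_from_camera"])
for z in (0,-.019,-.038,-.06,-.073):
  print(z,((proj(w,[W[:3,:3]@[xx,yy,z]+W[:3,3] for xx in(.011,-.011) for yy in (-.004,.004)])-[260,220])*5).round(0).tolist())
```

```text
0 [[258.0, -8.0], [332.0, -8.0], [260.0, 175.0], [330.0, 175.0]]
-0.019 [[254.0, 59.0], [336.0, 59.0], [256.0, 259.0], [334.0, 259.0]]
-0.038 [[249.0, 144.0], [340.0, 143.0], [251.0, 364.0], [339.0, 364.0]]
-0.06 [[241.0, 272.0], [348.0, 272.0], [244.0, 522.0], [346.0, 522.0]]
-0.073 [[235.0, 371.0], [354.0, 371.0], [238.0, 642.0], [351.0, 642.0]]
```

View pics/w5.png

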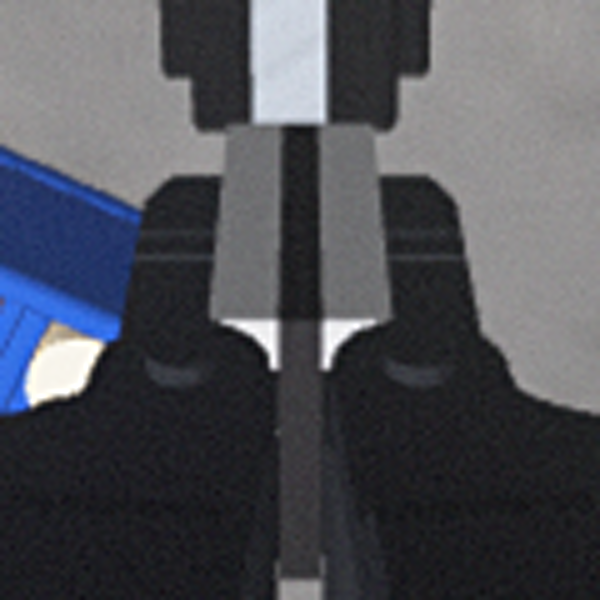

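The pad tips, seen at (300,127) in this crop, appear some 30 mm behind the reported TCP. That explains the missed grasp: the shut fingers were still above the plate's top edge. I confirm by touching the top edge gently with the shut fingers.

Call:
jog_arm --targets '[[[0,0,0,0,0,1.0,1],[0,0,0,0,0,1.0,1],[0,0,0,0,0,0.2,1],[0,0,0,0,0,0.1,1],[0,0,0,0,0,0,1],[0,0,0,0,0,0,1]]]'

```text
t: 5.75
position: [0.4345, -0.1418, 0.0968]
ee_rot: [0.776, 0.63, 0.0, 0.0]
wrist_force: [-0.0, 0.5, 6.5]
finger_gap: 0.0
finger_force: 3.5
```

Call:
jog_arm --targets '[[[0,0,0,0,0,0.1,1],[0,0,0,0,0,0.1,1],[0,0,0,0,0,0,1],[0,0,0,0,0,0,1]]]'

```text
t: 6.08
position: [0.436, -0.1422, 0.0966]
ee_rot: [0.776, 0.63, 0.001, 0.002]
wrist_force: [0.3, 2.6, 24.4]
finger_gap: 0.0
finger_force: 12.1
```

Contact comes at a reported z of about 0.097, so the real fingertips sit about 29.5 mm behind the reported TCP. I back off, open, go down to TCP z of about 0.070 and close.

Call:
jog_arm --targets '[[[0,0,0,0,0,-0.5,1],[0,0,0,0,0,-1.0,1],[0,0,0,0,0,0,0],[0,0,0,0,0,0,0],[0,0,0,0,0,0,0],[0,0,0,0,0,0,0],[0,0,0,0,0,0,0],[0,0,0,0,0,0,0],[0,0,0,0,0,0,0]]]'

```text
t: 6.83
position: [0.4342, -0.1417, 0.1099]
ee_rot: [0.776, 0.63, -0.0, -0.0]
wrist_force: [0.0, 0.4, -0.1]
finger_gap: 0.976
finger_force: 0.0
```

```bash
python3 -c "
from h import *
go([.4342,-.1416,.07],down(-11.8)); print(telemetry.get_obs()['finger_gap'])"
```

```text
t 6.83 pos [ 0.4342 -0.1417  0.1099] shift cm [ 0.01 -0.    3.99] y ang -11.86 z [-2.e-04  1.e-04 -1.e+00] F [ 0.01  0.35 -0.06] j [-0.4   0.2   1.88  0.    1.06 -0.19]
turn [-0.0003 -0.0001 -0.0011]
0.9755720184364166
```

Call:
jog_arm --targets '[[[0,0,0,0,0,1.0,0],[0,0,0,0,0,1.0,0],[0,0,0,0,0,1.0,0],[0,0,0,0,0,1.0,0],[0,0,0,0,0,0,0],[0,0,0,0,0,0,0]]]'

```text
t: 7.33
position: [0.4339, -0.1416, 0.0693]
ee_rot: [0.776, 0.63, -0.0, -0.001]
wrist_force: [-0.7, 0.7, -0.9]
finger_gap: 0.997
finger_force: 0.0
```

Call:
jog_arm --targets '[[[0,0,0,0,0,0,1],[0,0,0,0,0,0,1],[0,0,0,0,0,0,1],[0,0,0,0,0,0,1],[0,0,0,0,0,0,1],[0,0,0,0,0,0,1],[0,0,0,0,0,0,1],[0,0,0,0,0,0,1],[0,0,0,0,0,0,1],[0,0,0,0,0,0,1]]]'

```text
t: 8.17
position: [0.4343, -0.1418, 0.0703]
ee_rot: [0.776, 0.63, 0.0, 0.0]
wrist_force: [-2.7, 0.4, 5.6]
finger_gap: 0.087
finger_force: 59.1
```

Gripped: gap 0.087 (about 8 mm) and 59 N. I lift it out.

Call:
jog_arm --targets '[[[0,0,0,0,0,-0.5,1],[0,0,0,0,0,-0.5,1],[0,0,0,0,0,-0.8,1],[0,0,0,0,0,-1.0,1],[0,0,0,0,0,-1.2,1],[0,0,0,0,0,-1.4,1],[0,0,0,0,0,-1.4,1],[0,0,0,0,0,-1.4,1],[0,0,0,0,0,-1.4,1],[0,0,0,0,0,0,1]]]'

```text
t: 9.0
position: [0.4354, -0.1422, 0.1693]
ee_rot: [0.776, 0.63, 0.001, 0.002]
wrist_force: [0.8, -0.7, -1.0]
finger_gap: 0.078
finger_force: 58.5
```

Call:
jog_arm --targets '[[[0,0,-0.067,0,0,0,1],[0,0,-0.067,0,0,0,1],[0,0,-0.067,0,0,0,1],[0,0,-0.067,0,0,0,1],[0,0,0,0,0,0,1],[0,0,0,0,0,0,1]]]'

```text
t: 9.5
position: [0.4341, -0.1417, 0.1659]
ee_rot: [0.686, 0.728, -0.0, -0.0]
wrist_force: [0.3, 0.1, -2.3]
finger_gap: 0.079
finger_force: 58.5
```

Run:
```python
from h import *
w=dict(np.load("pics/w2.npz")); w["k1"]=float(w["k1"])
a=atz(w,np.array([600,72])/1.25,.18); b=atz(w,np.array([782,23])/1.25,.18); d=b-a
print(a,b,np.linalg.norm(d),np.degrees(np.arctan2(d[1],d[0])))
o=telemetry.get_obs(); print(o["finger_gap"],o["finger_force"])
yaw=np.radians(3.4); u=np.array([np.cos(yaw),np.sin(yaw)]); p=np.array([.5415,-.0728])-.035*u
go([*p,.1663],down(3.4))
w=cam("wrist"); im=crop(w,100,0,640,400,1.3,"pics/w6.png"); np.savez("pics/w6.npz",**w)
c=cam("scene"); crop(c,220,115,320,215,5,"pics/s6.png")
A=cv2.imread("pics/w6.png"); print(A.shape)
```

```text
[ 0.54200741 -0.07233061  0.18      ] [ 0.61453223 -0.06786026  0.18      ] 0.07266246784219661 3.5271825232162786
0.07873898900713171 58.50508511066437
t 9.5 pos [ 0.4341 -0.1417  0.1659] shift cm [ 6.24  7.62 -0.05] y ang 3.37 z [-3.e-04  1.e-04 -1.e+00] F [ 0.29  0.05 -2.3 ] j [-0.4   0.13  1.82  0.    1.2  -0.45]
turn [-0.0003 -0.0002 -0.0005]
(520, 702, 3)
```

Call:
jog_arm --targets '[[[0,0,0,1.56,0,0,1],[0,0,0,1.56,0,0,1],[0,0,0,1.56,0,0,1],[0,0,0,1.56,0,0,1],[0,0,0,0,1.5,0,1],[0,0,0,0,1.5,0,1],[0,0,0,0,1.0,0,1],[0,0,0,0,0.6,0,1],[0,0,0,0,0,0,1],[0,0,0,0,0,0,1]]]'

```text
t: 10.43
position: [0.476, -0.0767, 0.1658]
ee_rot: [0.685, 0.728, -0.0, -0.0]
wrist_force: [0.5, -0.3, -2.0]
finger_gap: 0.079
finger_force: 58.8
```

Run:
```python
from h import *
yaw=np.radians(3.5); u=np.array([np.cos(yaw),np.sin(yaw)]); p=np.array([.5415,-.0728])
go([*(p-.035*u),.1663],down(3.5)); go([*(p+.035*u),.1663],down(3.5))
w=cam("wrist"); a=crop(w,220,60,520,360,1,"pics/x.png"); np.savez("pics/w6.npz",**w)
b=crop(cam("scene"),215,110,315,210,1,"pics/x.png"); np.savez("pics/s6.npz",**cam("scene"))
cv2.imwrite("pics/w6.png",np.hstack([cv2.resize(i,(400,400),interpolation=cv2.INTER_CUBIC) for i in (a,b)]))
```

```text
t 10.43 pos [ 0.476  -0.0767  0.1658] shift cm [-0.01  3.06 -0.05] y ang 3.47 z [-7.e-04  1.e-04 -1.e+00] F [ 0.47 -0.26 -1.97] j [-0.24  0.18  1.75 -0.    1.21 -0.3 ]
turn [-0.0007 -0.0002 -0.0006]
t 10.43 pos [ 0.476  -0.0767  0.1658] shift cm [-1.000e-02  1.006e+01 -6.000e-02] y ang 3.47 z [-7.e-04  1.e-04 -1.e+00] F [ 0.47 -0.26 -1.97] j [-0.24  0.18  1.75 -0.    1.21 -0.3 ]
turn [-0.0007 -0.0002 -0.0006]
```

View pics/w6.png

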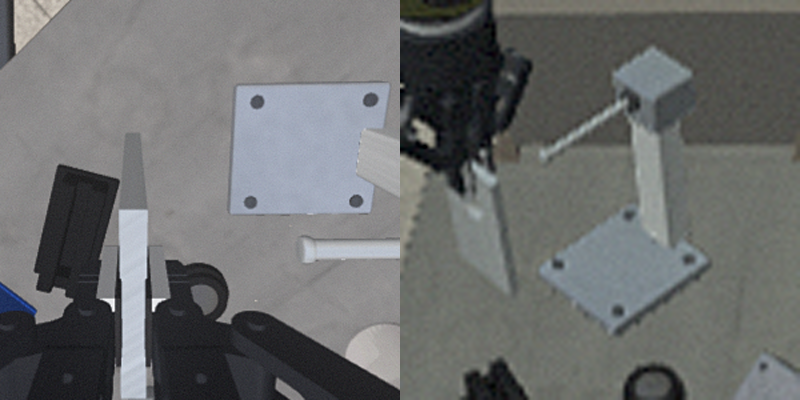

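The wrist panel shows the plate held upright, with its free top corner at (133,209), and the peg axis at y≈249 with the tip face at x≈301. I check the alignment in tool axes.

Run:
```python
from h import *
w=dict(np.load("pics/w6.npz")); w["k1"]=float(w["k1"])
Ti=np.linalg.inv(w["world_from_camera"]@np.linalg.inv(w["tool_from_camera"]))
f=lambda px,z: ((Ti@np.r_[atz(w,np.array(px)*.75+[220,60],z),1])[:3]*1000).round(1)
print("tip",f([301,250],.18),"far",f([390,249],.18),"plate end L/R",f([120,209],.1658+.0557),f([147,209],.1658+.0557))
print(tri((w,np.array([301,250])*.75+[220,60]),(dict(np.load("pics/s6.npz"),k1=-0.14148),np.array([544-400,155])*.25+[215,110])))
```

```text
tip [  0.3  64.9 -14.2] far [  0.9  98.7 -14.3] plate end L/R [ 32.3  -3.4 -55.7] [ 32.3   4.1 -55.7]
[ 0.54124349 -0.07211566  0.18109723]
```

Aligned within 0.5 mm. I insert 10 cm along the peg.

Call:
jog_arm --targets '[[[0,0,0,0,1.2,0,1],[0,0,0,0,1.2,0,1],[0,0,0,0,1.2,0,1],[0,0,0,0,1.2,0,1],[0,0,0,0,0.8,0,1],[0,0,0,0,0.8,0,1],[0,0,0,0,0.8,0,1],[0,0,0,0,0,0,1]]]'

```text
t: 11.25
position: [0.5491, -0.0722, 0.166]
ee_rot: [0.685, 0.728, 0.0, 0.0]
wrist_force: [-0.7, 0.3, -2.4]
finger_gap: 0.079
finger_force: 58.9
```

Call:
jog_arm --targets '[[[0,0,0,0,0.8,0,1],[0,0,0,0,0.8,0,1],[0,0,0,0,0.8,0,1],[0,0,0,0,0.4,0,1],[0,0,0,0,0,0,1],[0,0,0,0,0,0,1]]]'

```text
t: 11.75
position: [0.5762, -0.0706, 0.1658]
ee_rot: [0.685, 0.728, -0.0, -0.0]
wrist_force: [0.1, -0.7, -2.2]
finger_gap: 0.08
finger_force: 59.0
```

Call:
jog_arm --targets '[[[0,0,0,0,0,0.3,1],[0,0,0,0,0,0.3,1],[0,0,0,0,0,0.1,1],[0,0,0,0,0,0,1],[0,0,0,0,0,0,1]]]'

```text
t: 12.17
position: [0.5761, -0.0706, 0.159]
ee_rot: [0.685, 0.728, -0.0, -0.0]
wrist_force: [0.5, -0.5, -3.1]
finger_gap: 0.08
finger_force: 59.0
```

Call:
jog_arm --targets '[[[0,0,0,0,0,0.1,1],[0,0,0,0,0,0,1],[0,0,0,0,0,0,1]]]'

```text
t: 12.42
position: [0.5762, -0.0706, 0.1581]
ee_rot: [0.685, 0.728, 0.0, 0.0]
wrist_force: [-0.4, 0.4, -3.0]
finger_gap: 0.08
finger_force: 59.0
```

Call:
jog_arm --targets '[[[0,0,0,0,0,0.1,1],[0,0,0,0,0,0,1],[0,0,0,0,0,0,1]]]'

```text
t: 12.67
position: [0.5764, -0.0706, 0.1576]
ee_rot: [0.685, 0.728, 0.0, 0.0]
wrist_force: [-1.1, 0.2, 4.3]
finger_gap: 0.081
finger_force: 60.0
```

Call:
jog_arm --targets '[[[0,0,0,0,0,0.05,1],[0,0,0,0,0,0,1],[0,0,0,0,0,0,1]]]'

```text
t: 12.92
position: [0.5764, -0.0706, 0.1575]
ee_rot: [0.685, 0.728, 0.0, 0.0]
wrist_force: [-3.4, 0.8, 7.3]
finger_gap: 0.086
finger_force: 60.6
```

Weight taken by the peg. I ease off and open part-way.

Call:
jog_arm --targets '[[[0,0,0,0,0,-0.1,1],[0,0,0,0,0,0,0.9],[0,0,0,0,0,0,0.8],[0,0,0,0,0,0,0.7],[0,0,0,0,0,0,0.6],[0,0,0,0,0,0,0.6],[0,0,0,0,0,0,0.6],[0,0,0,0,0,0,0.6]]]'

```text
t: 13.58
position: [0.5762, -0.0705, 0.1575]
ee_rot: [0.685, 0.728, 0.0, -0.0]
wrist_force: [-0.0, -1.1, 0.4]
finger_gap: 0.399
finger_force: 0.0
```

Call:
jog_arm --targets '[[[0,0,0,0,0,-0.5,0.6],[0,0,0,0,0,-0.5,0.6],[0,0,0,0,0,-1,0.6],[0,0,0,0,0,-1,0.6],[0,0,0,0,0,-1.5,0.6],[0,0,0,0,0,-1.5,0.6],[0,0,0,0,0,-1.5,0.6],[0,0,0,0,0,-1.5,0.6],[0,0,0,0,0,0,1],[0,0,0,0,0,0,1]]]'

```text
t: 14.42
position: [0.5764, -0.0706, 0.2487]
ee_rot: [0.685, 0.728, 0.001, 0.001]
wrist_force: [0.4, -0.5, 0.3]
finger_gap: 0.124
finger_force: 0.0
```

```bash
cat >> h.py <<'E'
def tool(yaw,psi): # tool z into panel, tool x horizontal-ish; psi=0: tool x = console -y? chosen below
    c,s=np.cos(np.radians(yaw)),np.sin(np.radians(yaw)); K=np.array([[c,-s,0],[s,c,0],[0,0,1]])
    z=K@[.5736,0,-.8192]; x=K@[0,1.,0]
    return R.from_matrix(np.c_[x,np.cross(z,x),z])
E
python3 - <<'E'
from h import *
w=cam("wrist"); a=crop(w,120,0,520,400,1,"pics/x.png"); np.savez("pics/w7.npz",**w)
b=crop(cam("scene"),235,110,365,240,1,"pics/x.png"); print(telemetry.get_obs()["finger_gap"])
cv2.imwrite("pics/w7.png",np.hstack([cv2.resize(i,(400,400),interpolation=cv2.INTER_CUBIC) for i in (a,b)]))
# wide key at panel: fit console (0.5449,-.3751,yaw 7.54)
for yaw in (7.0,7.54,8.0):
    c,s=np.cos(np.radians(yaw)),np.sin(np.radians(yaw))
    for nm,y in (("wide",-.038),("narrow",.038)):
        h=.014*np.array([-.574,0,.819]); P=np.array([0,y,.075])+h
        print(yaw,nm,[round(v,4) for v in (.5449+P[0]*c-P[1]*s,-.3751+P[0]*s+P[1]*c,P[2])])
go([.5,-.4,.25],tool(7.5,0))
E
```

```text
0.006774146075044668
7.0 wide [np.float64(0.5416), np.float64(-0.4138), np.float64(0.0865)]
7.0 narrow [np.float64(0.5323), np.float64(-0.3384), np.float64(0.0865)]
7.54 wide [np.float64(0.5419), np.float64(-0.4138), np.float64(0.0865)]
7.54 narrow [np.float64(0.5319), np.float64(-0.3385), np.float64(0.0865)]
8.0 wide [np.float64(0.5422), np.float64(-0.4138), np.float64(0.0865)]
8.0 narrow [np.float64(0.5317), np.float64(-0.3386), np.float64(0.0865)]
t 14.52 pos [ 0.5759 -0.0705  0.247 ] shift cm [-32.42  -9.59  -0.3 ] y ang 3.5 z [-9.e-04  2.e-04 -1.e+00] F [-0.74  0.63 -0.03] j [-0.18  0.34  1.37 -0.    1.44 -0.25]
turn [-0.6115  0.0211 -0.0678]
```

View pics/w7.png

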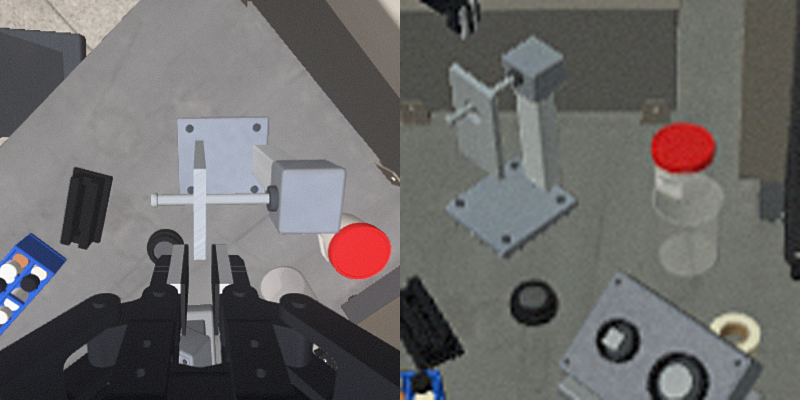

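The plate hangs on the peg: in the left panel it is at (200,200), between the peg head at (153,200) and the stand head at (305,195). The gripper is clear, and the scene panel agrees. I move over to the wide key and tilt to the panel's normal with the fingers shut.

Call:
jog_arm --targets '[[[0,0,0,-2.87,-0.96,0,1],[0,0,0,-2.87,-0.96,0,1],[0,0,0,-2.87,-0.96,0,1],[0,0,0,-2.87,-0.96,0,1],[0,0,0,-2.87,-0.96,0,1],[0,0,0,-2.87,-0.96,0,1],[0,0,0,-2.87,-0.96,0,1],[0,0,0,-2.87,-0.96,0,1],[0,0,0,-2.87,-0.96,0,1],[0,0,0,-2.87,-0.96,0,1]]]'

```text
t: 15.35
position: [0.497, -0.3641, 0.2466]
ee_rot: [0.685, 0.728, -0.0, -0.001]
wrist_force: [0.9, -0.9, 0.1]
finger_gap: -0.004
finger_force: 0.0
```

Call:
jog_arm --targets '[[[0,0,0,-2.87,-0.96,0,1],[0,0,0,-2.87,-0.96,0,1],[-0.102,0.0035,-0.0113,0,0,0,1],[-0.102,0.0035,-0.0113,0,0,0,1],[-0.102,0.0035,-0.0113,0,0,0,1],[-0.102,0.0035,-0.0113,0,0,0,1],[-0.102,0.0035,-0.0113,0,0,0,1],[-0.102,0.0035,-0.0113,0,0,0,1],[0,0,0,0,0,0,1],[0,0,0,0,0,0,1]]]'

```text
t: 16.18
position: [0.4812, -0.4216, 0.2465]
ee_rot: [0.63, 0.716, 0.226, 0.197]
wrist_force: [0.4, 0.3, -0.0]
finger_gap: -0.004
finger_force: 0.0
```

```bash
cat > key.py <<'E'
from h import *
K0=np.array([.5499,-.4127,.075]); n=-tool(7.54,0).as_matrix()[:,2]
def look():
    w=cam("wrist"); W=w["world_from_camera"]; g=cv2.cvtColor(w["image"],cv2.COLOR_RGB2GRAY)
    # rectify panel patch: 0.25mm/px, at collar rim height 14 and cap height ~16
    y=np.array([-np.sin(np.radians(7.54)),np.cos(np.radians(7.54)),0]); u=np.cross(y,n)
    out=[]
    for h in (.014,):
        g_=np.arange(-45,45.1,.5)/1000
        P=K0+h*n+g_[:,None,None]*u+g_[None,:,None]*y   # rows u(up panel), cols y
        px=proj(w,P.reshape(-1,3)).reshape(P.shape[:2]+(2,)).astype(np.float32)
        out.append(cv2.remap(g,px[...,0],px[...,1],cv2.INTER_LINEAR))
    return w,out[0],g_
if __name__=="__main__":
    go(K0+.12*n,tool(7.54,0))
    w,im,g=look(); np.savez("pics/w8.npz",**w)
    print("corner px",proj(w,[K0+.014*n])[0])
    for r in im[::6,::4]: print(" ".join(f"{v:3d}" for v in r))
E
python3 key.py
```

```text
t 16.18 pos [ 0.4812 -0.4216  0.2465] shift cm [-0.03 -4.15  6.03] y ang 7.33 z [ 0.5673  0.0749 -0.8201] F [ 0.35  0.29 -0.04] j [-1.    0.3   1.53  0.62  1.11 -1.36]
turn [-0.0017  0.0002 -0.003 ]
corner px [279.73811349 172.46408776]
146 148 149 148 146 179 169 106  94 140 170 178 185 183 177 176 177 178 178 178 173 176 181 178 179 187 191 184 187 183 178 173 169 169 177 176 175 171 180 184 180 176 174 176 177 178
150 150 150 147 147 173 176 100  86 113 175 179 177 178 180 181 180 181 180 177 172 174 176 177 184 181 178 180 181 173 177 178 177 176 181 177 175 173 180 182 177 176 179 180 174 173
150 149 149 149 146 176 178 182 183 184 184 184 179 179 175 167 175 183 185 186 179 179 181 177 175 177 179 178 180 174 167 178 181 178 174 169 178 181 179 178 177 180 183 178 179 179
147 151 149 148 147 173 166 176 181 184 185 184 180 181 178 172 174 178 175 173 169 180 181 181 178 178 180 177 176 171 174 178 183 182 179 180 180 184 184 183 178 178 176 177 176 178
150 149 146 148 149 176 174 174 175 174 173 179 184 182 180 177 177 177 176 172 170 173 174 179 184 180 183 186 181 175 176 189
[... 4140 characters left out ...]
 176 179 178 177 181 182 187 183 183 182 181 180 179 179 180 177 176 178 186 177 174 175 177 181 180 179 181 183 186 187 180 183 183 181 179 181 186
150 151 150 150 161 177 174 174 175 176 176 177 176 179 183 186 184 180 183 184 182 178 181 182 184 181 183 184 180 182 183 182 180 181 181 183 185 188 185 180 187 191 189 186 186 182
152 151 151 146 159 178 173 157 155 177 176 182 183 183 183 182 181 183 185 184 186 180 177 181 185 186 186 180 184 187 183 180 185 188 186 186 182 179 180 180 186 187 188 193 189 183
148 152 149 149 161 184 138  90  90 145 182 184 185 184 175 178 181 180 180 181 183 181 182 179 181 185 182 183 185 185 182 178 178 178 179 179 179 180 180 180 179 183 186 181 177 176
```

The rectified patch shows the collar and cap whole, with the key's middle about 4 mm to +y of my estimate. I move nearer and measure again by blob fitting.

Call:
jog_arm --targets '[[[0,0,0,0.1,-1.04,2,1],[0,0,0,0.1,-1.04,2,1],[0,0,0,0.1,-1.04,2,1],[0,0,0,0.1,-1.03,2,1],[0,0,0,0,0,0,1],[0,0,0,0,0,0,1],[0,0,0,0,0,0,1]]]'

```text
t: 16.82
position: [0.4944, -0.4161, 0.1599]
ee_rot: [0.628, 0.717, 0.226, 0.199]
wrist_force: [0.2, -0.5, 0.1]
finger_gap: -0.002
finger_force: 0.0
```

```bash
cat > key2.py <<'E'
from key import *
y=np.array([-np.sin(np.radians(7.54)),np.cos(np.radians(7.54)),0]); u=np.cross(y,n)
def blobs(w):
    g=cv2.cvtColor(w["image"],cv2.COLOR_RGB2GRAY); G=np.arange(-45,45.1,.25)/1000
    P=K0+.014*n+G[:,None,None]*u+G[None,:,None]*y
    px=proj(w,P.reshape(-1,3)).reshape(P.shape[:2]+(2,)).astype(np.float32)
    m=cv2.remap(g,px[...,0],px[...,1],cv2.INTER_LINEAR)
    dark=(cv2.medianBlur(m,5)<130).astype(np.uint8); cs,hier=cv2.findContours(dark,cv2.RETR_CCOMP,cv2.CHAIN_APPROX_NONE)
    for c,hh in zip(cs,hier[0]):
        if cv2.contourArea(c)>4000:
            e=cv2.fitEllipse(c); print("outer" if hh[3]<0 else "cap","y,u mm",np.round(np.array(e[0])*.25-45,1),"axes",np.round(np.array(e[1])*.25,1))
if __name__=="__main__":
    w8=dict(np.load("pics/w8.npz")); w8["k1"]=float(w8["k1"]); blobs(w8)
    w=cam("wrist"); np.savez("pics/w9.npz",**w); blobs(w)
    for c in (w8,w):
        W=c["world_from_camera"]; print("cam rel K0 (y,u,n) mm",[round(1000*float((W[:3,3]-K0)@v),1) for v in (y,u,n)])
    go(K0+.09*n,tool(7.54,0)); blobs(cam("top"))
E
python3 key2.py
```

```text
outer y,u mm [4.1 0.2] axes [56.9 58.9]
cap y,u mm [ 3.5 -0.3] axes [33.3 33.8]
outer y,u mm [ 4.5 -0.4] axes [56.8 59. ]
cap y,u mm [ 3.7 -0.5] axes [33.1 33.6]
cam rel K0 (y,u,n) mm [74.6, 41.6, 351.2]
cam rel K0 (y,u,n) mm [78.6, 2.3, 272.3]
t 16.87 pos [ 0.4942 -0.4163  0.1602] shift cm [-0.37 -0.33  1.17] y ang 7.63 z [ 0.5705  0.0733 -0.8181] F [0.03 0.6  0.68] j [-0.98  0.4   1.62  0.68  0.95 -1.47]
turn [0.0019 0.0022 0.0013]
outer y,u mm [2.6 3.4] axes [63.2 71.4]
cap y,u mm [2.6 0.6] axes [29.3 30.1]
outer y,u mm [-38.7  -5.4] axes [17.3 87. ]
```

Both wrist views agree: centre at y +4.0 mm, u −0.3 mm. I bring the tips to about 24 mm off the panel, above any possible cap height.

Call:
jog_arm --targets '[[[0.002,0.002,0,0.03,-0.36,1.5,1],[0,0,0,0,0,1.5,1],[0,0,0,0,0,1.5,1],[0,0,0,0,0,1.5,1],[0,0,0,0,0,1.5,1],[0,0,0,0,0,1.2,1],[0,0,0,0,0,1.0,1],[0,0,0,0,0,0.9,1],[0,0,0,0,0,0,1],[0,0,0,0,0,0,1]]]'

```text
t: 17.75
position: [0.551, -0.4077, 0.069]
ee_rot: [0.629, 0.717, 0.226, 0.197]
wrist_force: [0.7, -0.9, 0.4]
finger_gap: 0.002
finger_force: 0.0
```

```bash
cat > st.py <<'E'
from key2 import *
K=K0+.004*y-.0003*u
go(K-.0055*n,tool(7.54,0)); o=telemetry.get_obs(); print("tip h mm",1000*(o["position"]-K)@n+29.5,"Fn",o["wrist_force"]@n, "tot",np.linalg.norm(o["wrist_force"]))
E
python3 st.py
```

```text
t 17.75 pos [ 0.551  -0.4077  0.069 ] shift cm [-0.08  0.17 -0.04] y ang 7.52 z [ 0.5677  0.0769 -0.8197] F [ 0.71 -0.86  0.36] j [-0.89  0.58  1.58  0.76  0.79 -1.52]
turn [-0.0009 -0.0018 -0.0004]
tip h mm 23.630770156299917 Fn -0.04261212775956027 tot 1.1730199754229995
```

Call:
jog_arm --targets '[[[0,0,0,-0.08,0.17,0,1],[0,0,0,0,0,0.2,1],[0,0,0,0,0,0.1,1],[0,0,0,0,0,0.1,1],[0,0,0,0,0,0,1],[0,0,0,0,0,0,1]]]'

```text
t: 18.25
position: [0.5546, -0.4082, 0.0671]
ee_rot: [0.629, 0.717, 0.226, 0.197]
wrist_force: [0.4, -0.0, -0.8]
finger_gap: 0.002
finger_force: 0.0
```

Call:
jog_arm --targets '[[[0,0,0,0,0,0.1,1],[0,0,0,0,0,0.1,1],[0,0,0,0,0,0,1],[0,0,0,0,0,0,1]]]'

```text
t: 18.58
position: [0.5558, -0.408, 0.0653]
ee_rot: [0.629, 0.717, 0.226, 0.197]
wrist_force: [-0.0, 0.1, -0.4]
finger_gap: -0.0
finger_force: 0.0
```

Call:
jog_arm --targets '[[[0,0,0,0,0,0.1,1],[0,0,0,0,0,0.1,1],[0,0,0,0,0,0,1],[0,0,0,0,0,0,1]]]'

```text
t: 18.92
position: [0.5569, -0.4078, 0.0637]
ee_rot: [0.629, 0.717, 0.226, 0.197]
wrist_force: [-0.3, -0.3, 0.5]
finger_gap: 0.004
finger_force: 0.0
```

```bash
python3 st.py
```

```text
t 18.92 pos [ 0.5569 -0.4078  0.0637] shift cm [ 0.01 -0.   -0.82] y ang 7.51 z [ 0.5679  0.0766 -0.8195] F [-0.35 -0.32  0.5 ] j [-0.88  0.6   1.57  0.76  0.78 -1.51]
turn [-0.0007 -0.0014 -0.0004]
tip h mm 15.844504101706105 Fn 0.636034251208371 tot 0.6907662439425378
```

Call:
jog_arm --targets '[[[0,0,0,0,0,0.1,1],[0,0,0,0,0,0.1,1],[0,0,0,0,0,0,1],[0,0,0,0,0,0,1]]]'

```text
t: 19.25
position: [0.5581, -0.4078, 0.0622]
ee_rot: [0.629, 0.717, 0.226, 0.198]
wrist_force: [-0.3, -0.3, 1.3]
finger_gap: -0.001
finger_force: 0.8
```

Call:
jog_arm --targets '[[[0,0,0,0,0,0.1,1],[0,0,0,0,0,0.1,1],[0,0,0,0,0,0,1],[0,0,0,0,0,0,1]]]'

```text
t: 19.58
position: [0.5592, -0.4076, 0.0605]
ee_rot: [0.629, 0.717, 0.226, 0.198]
wrist_force: [-1.8, -0.2, 1.2]
finger_gap: 0.001
finger_force: 1.6
```

```bash
python3 st.py
```

```text
t 19.58 pos [ 0.5592 -0.4076  0.0605] shift cm [ 0.02 -0.01 -1.2 ] y ang 7.52 z [ 0.568   0.0763 -0.8195] F [-1.81 -0.22  1.19] j [-0.88  0.6   1.57  0.76  0.78 -1.52]
turn [-0.0005 -0.0011 -0.0003]
tip h mm 11.969335734259833 Fn 2.021350373525201 tot 2.178688918662765
```

Cap touched, with its top at about 13–14 mm. I press on.

Call:
jog_arm --targets '[[[0,0,0,0,0,0.1,1],[0,0,0,0,0,0.1,1],[0,0,0,0,0,0.1,1],[0,0,0,0,0,0,1],[0,0,0,0,0,0,1]]]'

```text
t: 20.0
position: [0.5609, -0.4074, 0.0581]
ee_rot: [0.629, 0.717, 0.226, 0.198]
wrist_force: [-3.5, 0.1, 2.9]
finger_gap: 0.002
finger_force: 2.6
```

Call:
jog_arm --targets '[[[0,0,0,0,0,0.1,1],[0,0,0,0,0,0.1,1],[0,0,0,0,0,0,1],[0,0,0,0,0,0,1]]]'

```text
t: 20.33
position: [0.5621, -0.4073, 0.0565]
ee_rot: [0.629, 0.717, 0.226, 0.198]
wrist_force: [-3.6, -0.7, 5.2]
finger_gap: -0.0
finger_force: 3.3
```

```bash
python3 st.py
```

```text
t 20.33 pos [ 0.5621 -0.4073  0.0565] shift cm [ 0.03 -0.02 -1.7 ] y ang 7.52 z [ 0.5681  0.0762 -0.8194] F [-3.56 -0.75  5.22] j [-0.87  0.61  1.56  0.77  0.77 -1.52]
turn [-0.0005 -0.001  -0.0003]
tip h mm 6.982204059202026 Fn 6.357723016382111 tot 6.363581330733615
```

Call:
jog_arm --targets '[[[0,0,0,0,0,0.1,1],[0,0,0,0,0,0.1,1],[0,0,0,0,0,0,1],[0,0,0,0,0,0,1]]]'

```text
t: 20.67
position: [0.5632, -0.4072, 0.0549]
ee_rot: [0.629, 0.717, 0.226, 0.198]
wrist_force: [-5.4, 0.1, 6.6]
finger_gap: -0.005
finger_force: 4.0
```

Call:
jog_arm --targets '[[[0,0,0,0,0,0.05,1],[0,0,0,0,0,0,1],[0,0,0,0,0,0,1]]]'

```text
t: 20.92
position: [0.5634, -0.4072, 0.0546]
ee_rot: [0.629, 0.717, 0.226, 0.198]
wrist_force: [-7.4, 0.3, 7.2]
finger_gap: 0.005
finger_force: 5.2
```

10.4 N now, with the slope clearly steeper, so it is on the buffer. A touch more for certainty, then release.

Call:
jog_arm --targets '[[[0,0,0,0,0,0.04,1],[0,0,0,0,0,0,1],[0,0,0,0,0,0,1]]]'

```text
t: 21.17
position: [0.5636, -0.4071, 0.0544]
ee_rot: [0.629, 0.717, 0.226, 0.198]
wrist_force: [-8.4, 0.9, 9.1]
finger_gap: 0.0
finger_force: 6.1
```

Call:
jog_arm --targets '[[[0,0,0,0,0,-0.3,1],[0,0,0,0,0,-0.5,1],[0,0,0,0,0,-1,1],[0,0,0,0,0,-1,1],[0,0,0,0,0,-1.5,1],[0,0,0,0,0,-2,1],[0,0,0,0,0,-2,1],[0,0,0,0,0,-2,1],[0,0,0,0,0,0,1],[0,0,0,0,0,0,1]]]'

```text
t: 22.0
position: [0.5049, -0.4152, 0.1394]
ee_rot: [0.629, 0.717, 0.226, 0.198]
wrist_force: [0.1, 0.9, -0.3]
finger_gap: 0.001
finger_force: 0.0
```

```bash
python3 - <<'E'
from h import *
o=telemetry.get_obs(); print(o["t"],o["position"],o["wrist_force"])
# plate still hanging: compare scene/top with picture taken after hanging is not stored raw; use w7-independent check
s=cam("scene")["image"]; old=cv2.imread("pics/w7.png")[:,400:]
new=cv2.resize(cv2.cvtColor(s[110:240,235:365],cv2.COLOR_RGB2BGR),(400,400),interpolation=cv2.INTER_CUBIC)
d=cv2.absdiff(new,old).max(2); print("diff stand region",d[30:260,30:200].mean(),np.percentile(d[30:260,30:200],99),"lens",d[270:330,100:170].mean())
E
python3 key2.py | sed -n 3,4p
```

```text
22.0 [ 0.50487156 -0.41520657  0.13943048] [ 0.06711185  0.93852464 -0.31258996]
diff stand region 10.601483375959079 80.0 lens 44.895714285714284
outer y,u mm [ 4.6 -0.5] axes [56.7 59.2]
cap y,u mm [ 3.8 -0.5] axes [33.  33.5]
```

Peak was 12 N, well into the buffer, and the cap is back up. I retreat farther and check that the plate still hangs, in case the arm blocks the view.

Call:
jog_arm --targets '[[[0,0,0,0,0,-2,1],[0,0,0,0,0,-2,1],[0,0,0,0,0,-2,1],[0,0,0,-2,0,-1,1],[0,0,0,-3,0,0,1],[0,0,0,-3,0,0,1],[0,0,0,0,0,0,1],[0,0,0,0,0,0,1],[0,0,0,0,0,0,1],[0,0,0,0,0,0,1]]]'

```text
t: 22.98
position: [0.4762, -0.4984, 0.1952]
ee_rot: [0.628, 0.718, 0.227, 0.197]
wrist_force: [-0.2, -0.2, 0.1]
finger_gap: 0.003
finger_force: 0.0
```

Run:
```python
from h import *
s=cam("scene"); t=cam("top"); old=cv2.imread("pics/w7.png")[:,400:]
new=cv2.resize(cv2.cvtColor(s["image"][110:240,235:365],cv2.COLOR_RGB2BGR),(400,400),interpolation=cv2.INTER_CUBIC)
d=cv2.absdiff(new,old).max(2)
print("plate patch diff",d[65:180,45:105].mean(),"peg/post",d[60:180,105:160].mean(),"base",d[180:250,50:170].mean(),"narrow key",d[320:370,190:245].mean())
r=cv2.matchTemplate(new,old[60:185,40:110],cv2.TM_CCOEFF_NORMED); print("template",cv2.minMaxLoc(r))
```

```text
plate patch diff 7.037971014492753 peg/post 7.088787878787879 base 9.808452380952382 narrow key 56.79018181818182
template (-0.44332918524742126, 0.9915010333061218, (162, 272), (40, 60))
```

The template match is 0.99 at the same position, so the plate still hangs unmoved. I hand in.

```bash
python3 -c "
from bench import order
print(order.close_job())"
```

```text
the job is handed in; nothing more can be done
None
```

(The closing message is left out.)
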